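# Pry open the parts box and hang the iron up

### The job

Pick up the pry iron, put its blade into the notch in the front of the shut parts box and lever the lid up, swinging it back with the iron until it stands at least upright. Then hang the iron by its D handle on the hook of the stand and let go. Work the lid with the iron only, never with the gripper or arm, and do not shift or topple the other things on the table.

Things in the scene. Friction and masses are not known exactly. Their poses are not given: they have to be found in the camera images.
- iron_bar (a point): Centre of the grip bar of the pry iron, a loose 0.3 kg tool lying on its flat blade, a black closed D handle standing on its back. x runs along the blade to the tip (at the start within 0.7 rad of +y), z up. The bar runs along x, 105 mm long, 14 mm wide and high, its centre 48 mm above the blade's underside. The tool balances 20 mm behind this point
- iron_tip (a point): Middle of the pry iron's blade edge, 115 mm ahead of iron_bar and 46.5 mm below it; axes as iron_bar. The steel blade is 185 mm long (to 70 mm behind iron_bar), 26 mm wide, 3 mm thick; this point lies half-way through it
- iron_eye (a point): Centre of the window of the iron's D handle, 26 mm below iron_bar; axes as iron_bar. The window is open through y; along x it reaches 50 mm back, to the dark steel heel block (20 mm long, 18 mm wide, up to the bar's top), and 45 mm ahead, to the D's front post (10 mm thick); it is 38 mm high, from the blade's top to the bar's underside
- notch (a point): Middle of the pry notch in the parts box's front rim, on the front wall's outside, half-way up the notch. x points level into the box, z up; the front looks to -y within 0.35 rad. Notch 56 mm wide (y), 12 mm high, from 58 to 70 mm above the table, closed above by the shut lid, which juts 5 mm out past the wall
- partsbox: Fixed clear plastic parts box with a white hinged lid; origin under its centre, axes as notch. 100 mm deep (x), 130 mm wide (y), walls 4 mm thick, rim 70 mm above the table; steel seals up to 26 mm high lie on its floor
- lid_hinge (a point): Middle of the lid's hinge line (along y) on the box's rear rim, 100 mm along x from the front wall, 70 mm above the table; axes as notch. The lid is a white plastic plate, 105 mm from hinge to front edge, 134 mm wide, 5 mm thick (a raised panel makes it 8), its underside level with this line when shut
- lid (a joint): Angle of the lid: 0 shut, 1.57 upright, stop at 1.9 (leaning back). Its hinge is stiff, about 0.2 N m, so it stays where it is left
- hookstand: Fixed steel hook stand; origin on the table under its post. From the post a round prong 8 mm thick runs level along -x of this frame (to the robot's -x within 0.35 rad), centre line 170 mm above the table, for 90 mm; then its tip turns up over 8 mm more, its top 18 mm above the centre line. Post 12 x 16 mm, 176 mm high; base plate 90 x 100 mm, 12 mm high
- prong (a point): Point on the prong's centre line, 45 mm out from the post; axes as hookstand
- ring_a: Bystander: loose steel seal ring, 64 mm across, 22 mm high; origin under its centre
- ring_b: Bystander: loose steel seal ring, 48 mm across, 20 mm high; origin under its centre
- jar_a: Bystander: white plastic jar, 56 mm across, 85 mm high; origin under its centre
- jar_b: Bystander: white plastic jar, 56 mm across, 85 mm high; origin under its centre
- bottle: Bystander: grey plastic bottle, 60 mm across, 170 mm high: the tallest loose thing; origin under its centre
- tin: Bystander: plain steel can, 44 mm across, 80 mm high; origin under its centre
- carton: Bystander: cardboard carton, 60 x 45 mm, 50 mm high; origin under its centre
There are look-alikes about, which are no part of the job. What is shaped like the partsbox but blue is not meant. What is shaped like the part that bears iron_bar but red is not meant.

How it is judged:
On the way, in this order (a step that is already met when the one before it is completed fails the run):
1. the lid is levered up by the iron (value of joint lid above 0.25 rad and contact force between iron and lid above 0.3 N), for 0.1 s.
2. the lid stands upright or further back (value of joint lid above 1.45 rad), for 0.2 s.
3. the iron hangs by its handle on the prong (x of iron_eye in the frame of hookstand between -0.095 and -0.005 m and y of iron_eye in the frame of hookstand between -0.06 and 0.06 m and height (world z) of iron_eye between 0.115 and 0.168 m and contact force between iron and hookstand above 1.2 N and linear speed of iron below 0.03 m/s), for 0.3 s.
At the end, for the whole second after the job is handed in: The lid stands at 1.45 rad or more. The iron hangs at rest by its D handle: the prong runs through the window under the bar (window centre 2 to 55 mm below the prong's centre line, 5 to 95 mm out from the post, within 60 mm sideways) and bears it (all of step 3 and value of joint lid above 1.45 rad); the robot touches nothing.
It fails at once if the gripper or arm pushes the lid (contact force between any of the fingers, the arm and lid above 1 N).
It fails at once if a bystander is shifted by more than 30 mm or toppled (distance of any of ring_a, ring_b, jar_a, jar_b, bottle, tin, carton from where it was at the start of the episode above 0.03 m or angle between any of ring_a, ring_b, jar_a, jar_b, bottle, tin, carton's own z axis and vertical above 0.6 rad).
It also fails if it takes over 59 s, if anything falls off the work surface, if the arm or the gripper's body presses on something with over 40 N, if the wrist force passes 120 N, or if a joint passes its speed limit or range.

### The arm

A 6-joint arm with a two-finger parallel gripper is mounted at the origin on the work surface. World frame = base frame: x ahead of the robot, y to its left, z up, the work surface at z = 0. Lengths are in m, angles in rad, forces in N, time in s.
With the tool pointing down it reaches from about 0.275 to 0.85 m from the base axis. Payload 19 kg.
Tool frame: the origin (TCP) lies between the finger pads; the fingertips stand 17 mm ahead of it and the grasp point (between the pads) lies 2 mm behind it; z points along the fingers, y is the line along which they close (so a half turn about z gives the same grasp; the last joint's range is limited). The gripper opens to 85 mm and grips with 20 to 120 N. Pads are 22 mm wide; open, the fingers measure 114 mm over their backs; the gripper's body (76 mm by 85 mm) begins 54 mm behind the grasp point. The pads swing forward as they close: fully open they stand 13 mm farther back than shut.
Start: joints at [1.196, 0.15, 1.437, -0, 1.554, -0.134], TCP at [0.137, 0.558, 0.248] pointing down, gripper open.
Joint ranges: [-2.8, 2.8], [-0.68, 2.1], [0.12, 2.68], [-1.39, 4.53], [0.16, 2.79], [-2.81, 2.81]. Speed limits (rad/s): [1.89, 1.89, 2.22, 3.01, 3.01, 3.01].

### API

Orientations are given as a rotation vector (axis times angle).
In Python, from plant import manip gives the robot as it stands.
- The arm moves only by the shell command python3 -m creep 'ROWS'. ROWS is JSON, a list of rows, each a list of 3 entries, a list of its own where there are three numbers: the gripper command: -1 is fully open, 1 is shut, values between are in proportion, then the shift along the world's x, y, z in mm, then the turn, a rotation vector about the world's x, y, z in rad. In form: [[jaw, [x, y, z], [rx, ry, rz]], ...]. A call has 1 to 20 rows; each row shifts and turns the commanded pose from where the row before left it; what a row does not reach is not made up. A row lasts 1/12 s, in which the tool goes at most 41.7 mm and 7.16 degrees, less where a joint would pass 70% of its speed; a pose out of reach is approached as far as the arm can. A call with a gripper value outside its range is refused whole. The fingers move at their own pace and stop on an object; the grip force is fixed at half the most. Time passes only in rows, so rows that do not move let the fingers close. It gives the time, the measured TCP pose, the force, the opening and the grip force at its end, in the units of the state.
- manip.state(): the state, without advancing time (a new reading comes with each control period).
- manip.read_camera(name): name is "side" or "top"; returns the picture (480x640x3 uint8, red, green, blue); there is no depth.
- manip.camera_params(name): a dict with "K" (3x3 intrinsics, pixels), "dist_coeffs" ([k1, k2, p1, p2, k3] as OpenCV has them; the pictures are not rectified), "R" (3x3) and "t" (3): a world point X has camera coordinates R X + t. Camera axes: x right, y down, z forward; pixel columns grow to the right and rows downward; lengths in m; the calibration is good to about 2 mm. A picture is of the moment at which its call begins. camera_params takes no time and is no camera call.
- manip.finish_job(): hands the job in; it is judged then, once.
Trained networks look in the newest picture that a camera, given by its name, has taken for a name from the list of things; names that differ only in an ending like _2 or _b are one class to them, and where a whole thing is asked for, a point or a joint stands for the part that bears it (a point fixed in the world has none). Each returns a list of dicts, best first, with "score" (0 to 1); they miss things now and then, are a little off and sometimes report something else, mostly with a low value. They report only what shows in the picture. A call takes as long as a camera call. They do not tell look-alikes from the thing itself.
- manip.boxes_of(camera, thing): "point" ([x, y, z] in m, in world coordinates, good to about 4 mm: the middle of the surface that is visible of it).
The state is a dict: "t": time; "joints": joint angles; "qd": joint speeds; "joint_torque": joint torques, N m; "position": TCP position; "orientation": TCP orientation; "wrist_force": force on the tool from outside, world axes, zero at the start; "moment": the same for the moment, N m; "opening": finger opening in m; "grip_force": force on a finger pad.
Only numpy, scipy, OpenCV 4.12 (cv2) and the standard library are available. Lean on these libraries where they do the work, as an engineer would, in place of code of your own. Each camera call takes 0.05 s, during which the arm holds its last target. There are 200 camera calls.

## Working session

There is one attempt and no reset: what is moved stays moved. The work goes in short steps, Python scripts to look and compute and a shell command to move; the robot and the scene stay as the last step left them, time stands still between calls to the robot, and variables do not carry over. Pictures are saved under pics/ and viewed, at most 12 in all, crops included, and the job is handed in when it is done.

```bash
mkdir -p pics
cat > h.py <<'E'
import numpy as np, cv2
from plant import manip
def snap(cam,fn):
    im=manip.read_camera(cam); cv2.imwrite('pics/'+fn,im[:,:,::-1]); return im
def proj(cam,X):
    p=manip.camera_params(cam);R=np.array(p['R']);t=np.array(p['t'])
    return cv2.projectPoints(np.array(X,float).reshape(-1,3),cv2.Rodrigues(R)[0],t,np.array(p['K']),np.array(p['dist_coeffs']))[0].reshape(-1,2)
def ray(cam,uv,z):
    p=manip.camera_params(cam);R=np.array(p['R']);t=np.array(p['t'])
    n=cv2.undistortPoints(np.array(uv,float).reshape(-1,1,2),np.array(p['K']),np.array(p['dist_coeffs'])).reshape(-1,2)
    d=np.c_[n,np.ones(len(n))]@R; c=-R.T@t
    z=np.broadcast_to(z,len(n))
    return c+d*((z-c[2])/d[:,2])[:,None]
E
python3 - <<'E'
from h import *
np.set_printoptions(precision=4,suppress=True)
for c in ('top','side'):
    snap(c,c+'0.png'); p=manip.camera_params(c); print(c,-np.array(p['R']).T@np.array(p['t']))
    for n in ['iron_bar','iron_tip','iron_eye','notch','partsbox','lid_hinge','hookstand','prong']:
        print(n,[(np.round(d['point'],3).tolist(),round(d['score'],2)) for d in manip.boxes_of(c,n)[:3]])
print(manip.state())
E
```

```text
top [ 0.3265 -0.0494  1.1641]
iron_bar [([0.498, -0.103, -0.002], 0.88), ([0.443, -0.458, 0.006], 0.67), ([0.625, -0.127, 0.078], 0.33)]
iron_tip [([0.44, -0.458, 0.003], 0.8), ([0.497, -0.105, 0.004], 0.7)]
iron_eye [([0.496, -0.107, 0.004], 0.63), ([0.442, -0.46, 0.002], 0.61)]
notch [([0.573, 0.248, 0.073], 0.92), ([0.319, -0.153, 0.077], 0.89), ([0.575, 0.255, 0.074], 0.62)]
partsbox [([0.359, 0.321, 0.074], 0.89), ([0.316, -0.151, 0.077], 0.82), ([0.572, 0.252, 0.075], 0.66)]
lid_hinge [([0.361, 0.326, 0.076], 0.88), ([0.571, 0.252, 0.072], 0.66), ([0.318, -0.149, 0.079], 0.65)]
hookstand [([0.646, -0.277, 0.012], 0.93)]
prong [([0.644, -0.271, 0.016], 0.89), ([0.499, -0.105, 0.004], 0.57)]
side [-0.167  -1.0382  0.8752]
iron_bar [([0.5, -0.123, 0.015], 0.82)]
iron_tip [([0.446, -0.47, 0.01], 0.82), ([0.49, -0.126, 0.016], 0.59)]
iron_eye [([0.5, -0.123, 0.015], 0.69), ([0.448, -0.468, 0.002], 0.56)]
notch [([0.343, 0.297, 0.064], 0.9), ([0.306, -0.18, 0.078], 0.66), ([0.563, 0.219, 0.06], 0.62)]
partsbox [([0.559, 0.22, 0.055], 0.68), ([0.31, -0.182, 0.076], 0.68), ([0.345, 0.297, 0.061], 0.63)]
lid_hinge [([0.561, 0.219, 0.056], 0.92), ([0.311, -0.184, 0.077], 0.84), ([0.344, 0.296, 0.064], 0.72)]
hookstand [([0.654, -0.285, 0.012], 0.91), ([0.717, -0.034, 0.084], 0.66), ([0.56, 0.219, 0.056], 0.34)]
prong [([0.647, -0.285, 0.011], 0.76)]
{'t': 0.9, 'joints': array([ 1.196 ,  0.1505,  1.4374,  0.    ,  1.5538, -0.134 ]), 'qd': array([ 0.0017, -0.0005, -0.0006, -0.0005,  0.0001,  0.0001]), 'joint_torque': array([  0.    , -71.2783, -57.1065,  -0.0001,   0.0012,   0.    ]), 'position': array([0.1371, 0.5584, 0.2483]), 'orientation': array([-0.3773, -3.1188,  0.0001]), 'wrist_force': array([ 0.602 ,  0.5582, -0.6359]), 'moment': array([ 0.027 ,  0.0015, -0.0187]), 'grip_force': 0.0, 'opening': 0.08532968230370136}
```

View pics/top0.png

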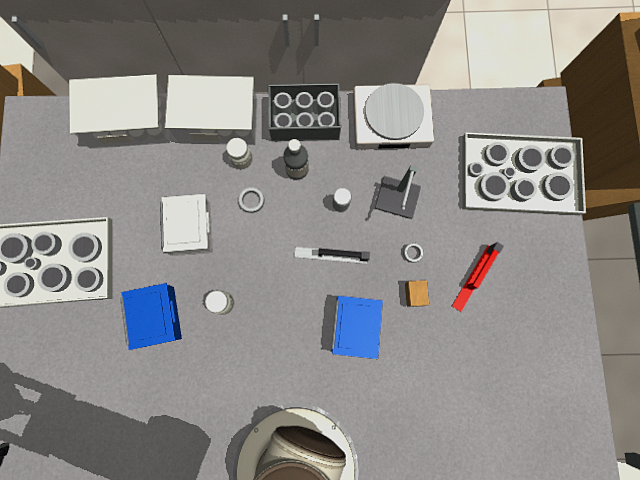

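View pics/side0.png

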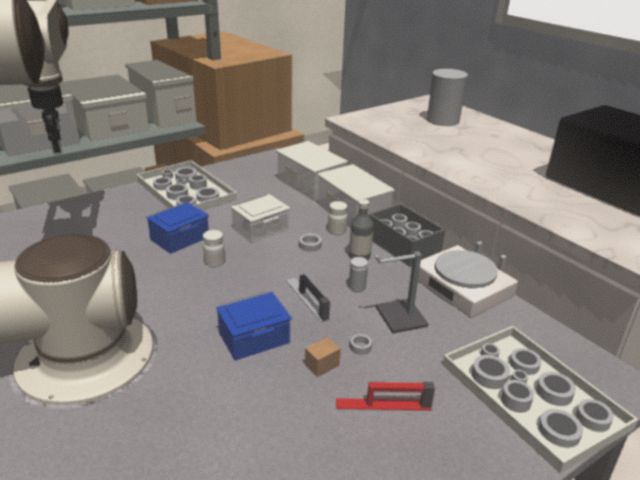

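Top: the white box is at (185,222) with its notch side to the right, near (208,225). The black iron is at (333,254) with its tip at (296,253), and the stand base is at (400,195). The side view shows the same things: box (262,217), iron (310,297), prong from (380,260) to (415,255). The red iron and the blue boxes are decoys.

Run:
```python
from h import *
T=[('top',150,185,70),('top',290,220,88),('top',360,155,70),('side',226,188,70),('side',280,262,70),('side',355,245,90)]
out=np.zeros((540,798,3),np.uint8)
for i,(c,u,v,w) in enumerate(T):
    im=cv2.imread(f'pics/{c}0.png')[v:v+w,u:u+w]
    im=cv2.resize(im,(266,266),interpolation=cv2.INTER_CUBIC)
    for k in range(0,w,10):
        a=int(k*266/w); cv2.line(im,(a,0),(a,5),(0,255,255),1); cv2.line(im,(0,a),(5,a),(0,255,255),1)
    out[(i//3)*270:(i//3)*270+266,(i%3)*266:(i%3)*266+266]=im
cv2.imwrite('pics/m1.png',out)
```

```text
(no output)
```

View pics/m1.png

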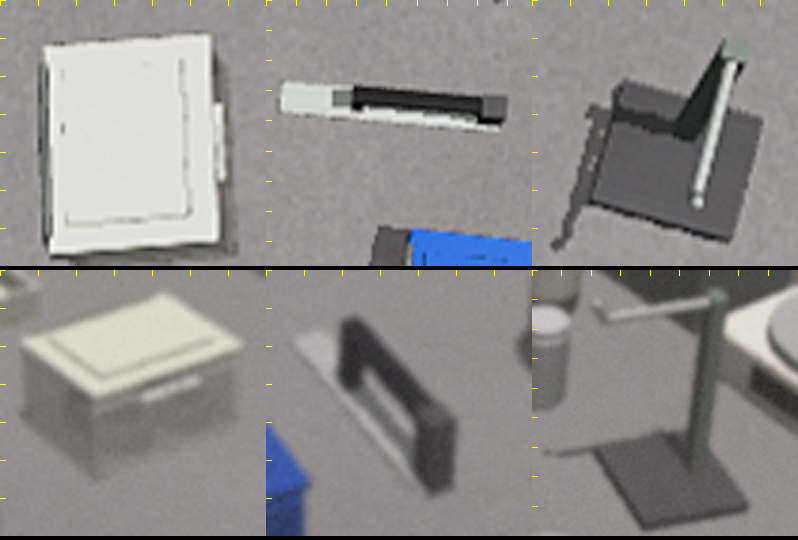

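```bash
cat > fit.py <<'E'
from h import *
from scipy.optimize import least_squares
def tf(p,L):
    c,s=np.cos(p[2]),np.sin(p[2]); L=np.array(L,float)/1000
    return np.c_[p[0]+c*L[:,0]-s*L[:,1],p[1]+s*L[:,0]+c*L[:,1],L[:,2]]
def fit(obs,p0,name):
    f=lambda p:np.concatenate([(proj(c,tf(p,[l]))[0]-uv) for c,l,uv in obs])
    r=least_squares(f,p0,loss='soft_l1'); print(name,np.round(r.x,4)); print(np.round(r.fun.reshape(-1,2),1).tolist()); return r.x
E
python3 - <<'E'
from fit import *
T=[('top',(50,67,75),(161.6,197.1-0)),]
# top: left=+y=box+x ; up=+x world = box -y
box=[('top',(50,-67,75),(161.6,197.1)),('top',(-55,-67,75),(205.5,194.5)),('top',(-55,67,75),(207.6,248.9)),('top',(50,67,75),(163.4,251.8)),
('side',(50,67,75),(231.8,207.2)),('side',(50,-67,75),(269.4,194.1)),('side',(-55,-67,75),(289.9,207.7)),('side',(-55,67,75),(251,220.9))]
pb=fit(box,[.57,.25,1.57],'box')
print('front',tf(pb,[(-50,0,64),(-55,0,75)]),'tab at z .072/.064',ray('top',[[208.4,212.1],[208.9,232.4]],.066))
print('notch proj side',proj('side',tf(pb,[(-50,28,64),(-50,-28,64),(-50,28,70),(-50,28,58)])), 'tab side px ~(263.9,222.5),(278.6,217.5)')
iron=[('top',(115,-13,3),(295.6,247.1)),('top',(115,13,3),(295.0,255.7)),('top',(-70,-9,55),(369.7,251.8)),('top',(-70,9,55),(369.1,261.0)),
('top',(-70,13,3),(367.7,263.3)),('top',(55,-7,55),(318.8,248.5)),('top',(55,7,55),(318.8,255.4))]
# iron x=+y: iron y = -x world -> image down = iron +y
pi=fit(iron,[.5,-.12,1.57],'iron')
print('tip side',proj('side',tf(pi,[(115,0,3)])),'seen 288.7,280.4')
st=[('top',(45,50,12),(384.2,176.1)),('top',(45,-50,12),(420.8,186.3)),('top',(-45,-50,12),(412.6,218.7)),('top',(-45,50,12),(375.8,208.4)),
('side',(-45,50,12),(376.7,305.9)),('side',(-45,-50,12),(393.2,331.3)),('side',(45,-50,12),(427.7,325.2))]
ps=fit(st,[.65,-.28,0],'base')
pr=[('top',(-94,0,188),(403.7,207.9)),('top',(-6,0,174),(412.6,172.1)),('top',(0,0,176),(413.7,168.2)),('side',(-94,0,180),(378.7,258.5)),('side',(0,0,176),(417.2,254.1))]
pp=fit(pr,[.65,-.28,0],'prong')
print(tf(pp,[(-50,0,170)]))
E
```

```text
box [0.577  0.255  1.6237]
[[0.4, 0.4], [0.4, -0.2], [0.4, -0.1], [-0.2, 0.5], [-0.9, -1.8], [0.2, -1.0], [0.5, -0.9], [-0.1, -0.7]]
front [[0.57961928 0.20506899 0.064     ]
 [0.5798838  0.200076   0.075     ]] tab at z .072/.064 [[0.60468862 0.199034   0.066     ]
 [0.55440179 0.19712585 0.066     ]]
notch proj side [[261.85934598 218.9104958 ]
 [278.28166425 213.280621  ]
 [261.81416055 217.03715982]
 [261.90429444 220.77664503]] tab side px ~(263.9,222.5),(278.6,217.5)
iron [ 0.4968 -0.1205  1.4471]
[[-0.1, -0.1], [-0.6, 1.4], [0.7, 0.6], [0.7, -1.3], [-0.5, 0.8], [0.2, -0.2], [-0.4, -1.5]]
tip side [[290.62241828 277.81258678]] seen 288.7,280.4
base [ 0.6449 -0.2773 -0.3036]
[[0.3, 0.1], [1.2, 0.1], [1.1, 0.3], [0.0, 0.2], [-1.2, -2.6], [-0.4, -1.6], [1.1, -2.4]]
prong [ 0.6641 -0.2818 -0.2955]
[[1.4, -0.8], [0.4, -0.3], [0.1, 0.9], [-0.8, -1.2], [-0.2, -1.6]]
[[ 0.61630136 -0.26723485  0.17      ]]
```

```bash
python3 -m creep '[[-1,[18,-33,0],[0,0,-0.0727]],[-1,[18,-33,0],[0,0,-0.0727]],[-1,[18,-33,0],[0,0,-0.0727]],[-1,[18,-33,0],[0,0,-0.0727]],[-1,[18,-33,0],[0,0,-0.0727]],[-1,[18,-33,0],[0,0,-0.0727]],[-1,[18,-33,0],[0,0,-0.0727]],[-1,[18,-33,0],[0,0,-0.0727]],[-1,[18,-33,0],[0,0,-0.0727]],[-1,[18,-33,0],[0,0,-0.0727]],[-1,[18,-33,0],[0,0,-0.0727]],[-1,[18,-33,0],[0,0,-0.0727]],[-1,[18,-33,0],[0,0,-0.0727]],[-1,[18,-33,0],[0,0,-0.0727]],[-1,[18,-33,0],[0,0,-0.0727]],[-1,[18,-33,0],[0,0,-0.0727]],[-1,[18,-33,0],[0,0,-0.0727]],[-1,[18,-33,0],[0,0,-0.0727]],[-1,[18,-33,0],[0,0,-0.0727]],[-1,[18,-33,0],[0,0,-0.0727]]]'
python3 -m creep '[[-1,[0,0,-20],[0,0,0]],[-1,[0,0,-20],[0,0,0]],[-1,[0,0,-20],[0,0,0]],[-1,[0,0,0],[0,0,0]],[-1,[0,0,0],[0,0,0]]]'
python3 -c "
from h import *
from scipy.spatial.transform import Rotation as R
s=manip.state();print(R.from_rotvec(s['orientation']).as_matrix().round(4),s['joints'])"
```

```text
t: 2.57
position: [0.4977, -0.1037, 0.2484]
orientation: [2.359, 2.075, 0.0]
wrist_force: [0.6, 0.7, -0.1]
opening: 0.0856
grip_force: 0.0
t: 2.98
position: [0.4969, -0.1015, 0.1882]
orientation: [-2.354, -2.079, 0.001]
wrist_force: [0.2, 0.1, 0.6]
opening: 0.0854
grip_force: 0.0
[[ 1.237e-01  9.923e-01 -1.400e-03]
 [ 9.923e-01 -1.237e-01  5.000e-04]
 [ 3.000e-04 -1.400e-03 -1.000e+00]] [-3.53594606e-01  3.85166830e-02  1.68193898e+00 -7.15899683e-06
  1.42259970e+00 -2.29566878e-01]
```

```bash
python3 -m creep '[[-1,[2,1,-30],[0,0,0]],[-1,[0,0,-30],[0,0,0]],[-1,[0,0,-30],[0,0,0]],[-1,[0,0,-30],[0,0,0]],[-1,[0,0,-22],[0,0,0]],[-1,[0,0,0],[0,0,0]],[-1,[0,0,0],[0,0,0]]]'
python3 -m creep '[[0.3,[0,0,0],[0,0,0]],[0.6,[0,0,0],[0,0,0]],[1,[0,0,0],[0,0,0]],[1,[0,0,0],[0,0,0]],[1,[0,0,0],[0,0,0]],[1,[0,0,0],[0,0,0]],[1,[0,0,0],[0,0,0]],[1,[0,0,0],[0,0,0]]]'
python3 -m creep '[[1,[0,0,5],[0,0,0]],[1,[0,0,15],[0,0,0]],[1,[0,0,30],[0,0,0]],[1,[0,0,30],[0,0,0]],[1,[0,0,20],[0,0,0]],[1,[0,0,0],[0,0,0]],[1,[0,0,0],[0,0,0]]]'
python3 - <<'E'
from h import *
print(manip.state())
a=snap('top','top1.png');b=snap('side','side1.png')
p=manip.state()['position']
print(proj('top',[p]),proj('side',[p]))
def crop(im,u,v,w,h):
    return cv2.resize(im[v:v+h,u:u+w],None,fx=4,fy=4,interpolation=cv2.INTER_CUBIC)
u,v=proj('top',[p])[0].astype(int); A=crop(a,u-70,v-60,100,140)
u2,v2=proj('side',[p])[0].astype(int); B=crop(b,u2-50,v2-60,100,140)
print(u-70,v-60,u2-50,v2-60)
cv2.imwrite('pics/m2.png',np.hstack([A,B])[:,:,::-1])
E
```

```text
t: 3.57
position: [0.4996, -0.1007, 0.0474]
orientation: [-2.355, -2.08, -0.0]
wrist_force: [0.1, 0.9, -0.0]
opening: 0.0857
grip_force: 0.0
t: 4.23
position: [0.4995, -0.1007, 0.0467]
orientation: [2.354, 2.079, 0.001]
wrist_force: [1.7, 1.4, 7.0]
opening: 0.0128
grip_force: 59.2
t: 4.82
position: [0.4992, -0.1006, 0.1468]
orientation: [2.354, 2.079, 0.001]
wrist_force: [-0.0, 0.2, -3.6]
opening: 0.013
grip_force: 58.8
{'t': 4.8167, 'joints': array([-3.50319486e-01,  7.08110147e-02,  1.73468601e+00,  1.68224644e-05,
        1.33509526e+00, -2.26328394e-01]), 'qd': array([-0.00079701,  0.02668043,  0.03741204, -0.00050319, -0.01706676,
        0.00056943]), 'joint_torque': array([ 8.27872893e-02, -6.58658624e+01, -5.89914501e+01, -1.14500904e-01,
        4.29839864e-01, -1.70271171e-03]), 'position': array([ 0.49921125, -0.10063555,  0.14678688]), 'orientation': array([2.35415587e+00, 2.07896100e+00, 7.71698668e-04]), 'wrist_force': array([-0.04583897,  0.24692526, -3.6439708 ]), 'moment': array([ 0.12368901, -0.02775548,  0.02981291]), 'grip_force': 58.83535623550415, 'opening': 0.012964506056505962}
[[334.62809167 246.56175178]] [[308.55912687 249.0479644 ]]
264 186 258 189
```

View pics/m2.png

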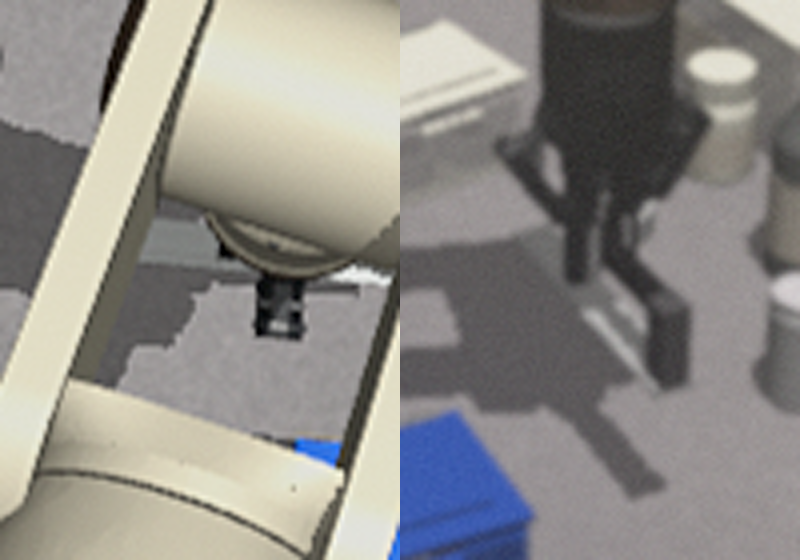

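```bash
python3 -m creep '[[1,[14.5,30,0],[0,0,0.0295]],[1,[14.5,30,0],[0,0,0.0295]],[1,[14.5,30,0],[0,0,0.0295]],[1,[14.5,30,0],[0,0,0.0295]],[1,[14.5,30,0],[0,0,0.0295]],[1,[14.5,31,0],[0,0,0.0295]],[1,[0,0,-12],[0,0,0]],[1,[0,0,-12],[0,0,0]],[1,[0,0,-13],[0,0,0]],[1,[0,0,0],[0,0,0]],[1,[0,0,0],[0,0,0]],[1,[0,0,0],[0,0,0]]]'
python3 - <<'E'
from fit import *
s=manip.state();p=s['position']; yaw=1.6237
from scipy.spatial.transform import Rotation as R
print(R.from_rotvec(s['orientation']).as_matrix().round(4))
a=snap('top','top2.png');b=snap('side','side2.png')
base=[p[0]-.02*np.cos(yaw),p[1]-.02*np.sin(yaw),yaw]; dz=(p[2]-.0467)*1000
L=[(115,-13,3+dz),(115,13,3+dz),(-70,-13,dz),(-70,13,dz),(-70,9,55+dz),(-70,-9,55+dz),(55,7,55+dz)]
print(tf(base,L))
for c,im in (('top',a),('side',b)):
    im=im[:,:,::-1].copy()
    P=proj(c,tf(base,L)); N=proj(c,tf([.577,.255,1.6237],[(-50,28,64),(-50,-28,64)]))
    print(c,P.round(1).tolist(),N.round(1).tolist())
    u,v=(N.mean(0)+P[:2].mean(0))/2
    u=int(u)-50;v=int(v)-(50 if c=='top' else 60)
    o=cv2.resize(im[v:v+140,u:u+100],None,fx=4,fy=4,interpolation=cv2.INTER_CUBIC)
    for q in P: cv2.circle(o,tuple(int(t) for t in (q-[u,v]+.5)*4),2,(0,0,255),-1)
    for q in N: cv2.circle(o,tuple(int(t) for t in (q-[u,v]+.5)*4),2,(0,255,0),-1)
    print(u,v)
    globals()[c]=o
cv2.imwrite('pics/m3.png',np.hstack([top,side]))
E
```

```text
t: 5.92
position: [0.586, 0.0797, 0.1093]
orientation: [-2.163, -2.278, 0.001]
wrist_force: [0.4, -0.6, -3.8]
opening: 0.0128
grip_force: 59.0
[[-5.200e-02  9.986e-01 -5.000e-04]
 [ 9.986e-01  5.200e-02 -1.000e-04]
 [-0.000e+00 -5.000e-04 -1.000e+00]]
[[ 0.59394017  0.17524082  0.0655928 ]
 [ 0.56797655  0.17386596  0.0655928 ]
 [ 0.60372279 -0.00950036  0.0625928 ]
 [ 0.57775916 -0.01087521  0.0625928 ]
 [ 0.58175357 -0.01066369  0.1175928 ]
 [ 0.59972838 -0.00971187  0.1175928 ]
 [ 0.57714089  0.11426718  0.1175928 ]]
top [[218.3, 216.2], [218.7, 226.7], [294.5, 210.8], [295.3, 221.1], [294.2, 214.2], [293.7, 206.7], [240.2, 217.4]] [[206.4, 233.7], [205.5, 211.2]]
162 171
side [[280.1, 218.6], [272.4, 221.3], [321.4, 248.3], [313.5, 251.4], [315.3, 232.6], [320.9, 230.5], [286.9, 212.8]] [[261.9, 218.9], [278.3, 213.3]]
223 158
```

View pics/m3.png

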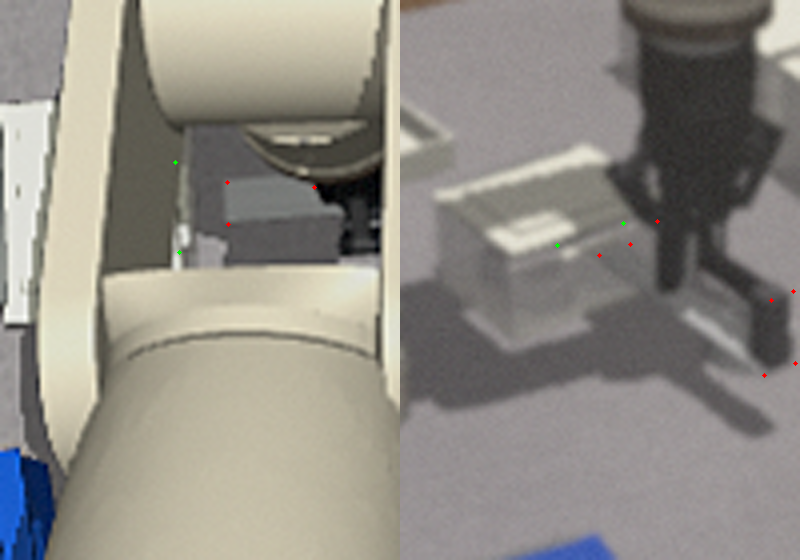

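The iron matches its predicted outline: level, and lined up with the notch (tip at about (219,221) in the top view). Next I insert the blade.

```bash
python3 -m creep '[[1,[-0.5,10,0],[0,0,0]],[1,[-0.5,10,0],[0,0,0]],[1,[-0.5,8,0],[0,0,0]],[1,[-0.4,8,0],[0,0,0]],[1,[-0.4,7,0],[0,0,0]],[1,[-0.4,7,0],[0,0,0]],[1,[0,0,0],[0,0,0]],[1,[0,0,0],[0,0,0]]]'
python3 -m creep '[[1,[0,0,2],[0,0,0]],[1,[0,0,2],[0,0,0]],[1,[0,0,2],[0,0,0]],[1,[0,0,2],[0,0,0]],[1,[0,0,2],[0,0,0]],[1,[0,0,0],[0,0,0]]]'
```

```text
t: 6.68
position: [0.5834, 0.1308, 0.1092]
orientation: [-2.161, -2.28, 0.0]
wrist_force: [0.7, 0.2, -2.3]
opening: 0.0131
grip_force: 59.0
t: 7.18
position: [0.5835, 0.1303, 0.1196]
orientation: [2.162, 2.279, 0.0]
wrist_force: [-0.3, -1.1, -4.6]
opening: 0.013
grip_force: 58.6
```

```bash
python3 -m creep '[[1,[0,1,8],[0,0,0]],[1,[-0.1,1.7,8],[0,0,0]],[1,[-0.1,2.5,7.6],[0,0,0]],[1,[-0.2,3.3,7.3],[0,0,0]],[1,[-0.2,4,7],[0,0,0]],[1,[-0.2,4.6,6.5],[0,0,0]],[1,[0,0,0],[0,0,0]]]'
python3 - <<'E'
from fit import *
b=snap('side','side3.png')[:,:,::-1]
o=cv2.resize(b[130:270,200:340],None,fx=4,fy=4,interpolation=cv2.INTER_CUBIC)
cv2.imwrite('pics/m4.png',o); print(manip.state()['wrist_force'])
E
```

```text
t: 7.77
position: [0.583, 0.1484, 0.1655]
orientation: [2.16, 2.279, 0.003]
wrist_force: [-0.7, -1.7, -4.0]
opening: 0.0131
grip_force: 59.0
[-0.59680764 -0.13180439 -3.51574655]
```

View pics/m4.png

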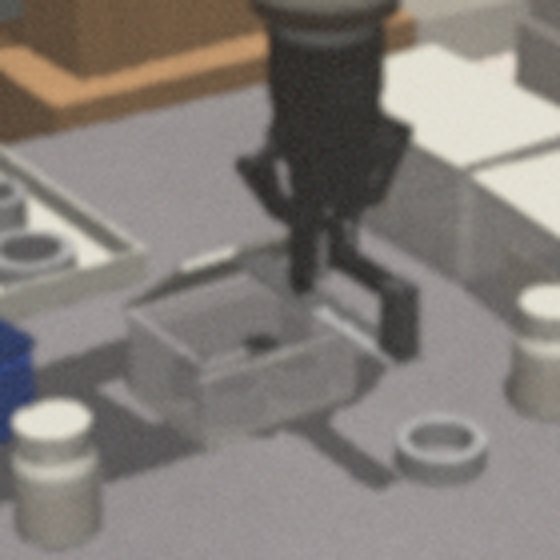

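```bash
python3 -m creep '[[1,[-0.3,5.3,6],[0,0,0]],[1,[-0.3,5.9,5.5],[0,0,0]],[1,[-0.3,6.4,4.9],[0,0,0]],[1,[-0.4,6.8,4.2],[0,0,0]],[1,[-0.4,7.2,3.5],[0,0,0]],[1,[-0.4,7.5,2.7],[0,0,0]],[1,[-0.4,7.8,2],[0,0,0]],[1,[-0.4,7.9,1.2],[0,0,0]],[1,[-0.4,8,0.4],[0,0,0]],[1,[-0.4,8,0],[0,0,0]],[1,[-0.4,8,0],[0,0,0]],[1,[-0.2,4,0],[0,0,0]],[1,[0,0,0],[0,0,0]],[1,[0,0,0],[0,0,0]],[1,[0,0,0],[0,0,0]],[1,[0,0,0],[0,0,0]]]'
python3 - <<'E'
from fit import *
b=snap('side','side4.png')[:,:,::-1]
o=cv2.resize(b[110:260,190:340],None,fx=4,fy=4,interpolation=cv2.INTER_CUBIC)
for th,c in ((1.45,(0,0,255)),(1.77,(0,255,0))):
    L=[(50-105*np.cos(th)+k*5*-np.sin(th)*0,yy,70+105*np.sin(th)) for yy in (67,-67) for k in (0,)]
    P=proj('side',tf([.577,.255,1.6237],L)); print(th,P)
    q=[tuple(int(t) for t in (p-[190,110]+.5)*4) for p in P]; cv2.line(o,q[0],q[1],c,1)
cv2.imwrite('pics/m5.png',o)
E
```

```text
t: 9.15
position: [0.5784, 0.2301, 0.1941]
orientation: [-2.162, -2.279, -0.0]
wrist_force: [-0.4, 0.3, -3.1]
opening: 0.013
grip_force: 59.1
1.45 [[231.50981534 175.40982127]
 [271.64224606 163.96124644]]
1.77 [[225.25262306 171.61176367]
 [265.12655882 160.47971679]]
```

View pics/m5.png

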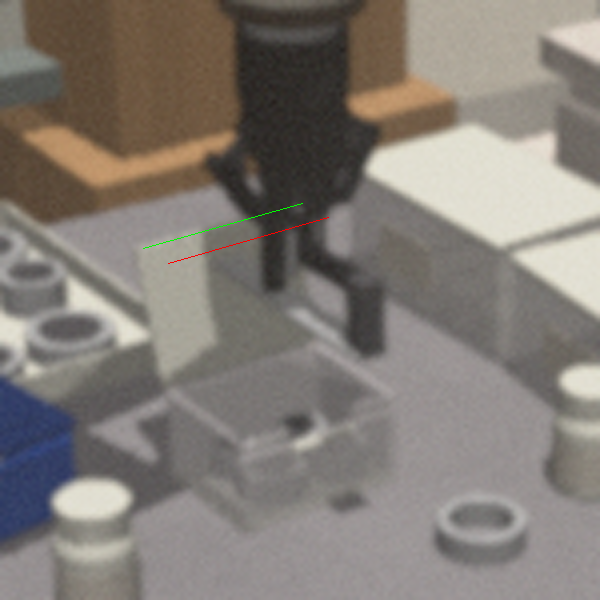

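Lid's far-left corner is at (140,248) in the crop, on the 1.77 rad line, so it is well past upright. I back off and carry the iron to the stand.

```bash
python3 -m creep '[[1,[0.5,-10,0],[0,0,0]],[1,[1,-20,0],[0,0,0]],[1,[0.5,-29,0],[0,0,0]],[1,[-4.8,-37,1],[0,0,-0.0353]],[1,[-4.8,-37,1],[0,0,-0.0353]],[1,[-4.8,-37,1],[0,0,-0.0353]],[1,[-4.8,-37,1],[0,0,-0.0353]],[1,[-4.8,-37,1],[0,0,-0.0353]],[1,[-4.8,-37,1],[0,0,-0.0353]],[1,[-4.8,-37,1],[0,0,-0.0353]],[1,[-4.8,-37,1],[0,0,-0.0353]],[1,[-4.8,-37,0],[0,0,-0.0353]],[1,[-4.8,-37,0],[0,0,-0.0353]],[1,[0,0,0],[0,0,0]],[1,[0,0,0],[0,0,0]],[1,[0,0,0],[0,0,0]]]'
python3 - <<'E'
from fit import *
s=manip.state();p=s['position'];print(p)
yaw=1.271;b=snap('side','side5.png')[:,:,::-1]; a=snap('top','top5.png')[:,:,::-1]
base=[p[0]-.02*np.cos(yaw),p[1]-.02*np.sin(yaw),yaw]; dz=(p[2]-.0467)*1000
L=[(45,0,3+dz),(-50,0,3+dz),(-50,0,41+dz),(45,0,41+dz),(-70,13,dz),(115,0,3+dz)]
S=[(-98,0,166),(-98,0,188),(-94,0,170),(0,0,170)]
out=[]
for c,im in (('side',b),('top',a)):
    P=proj(c,tf(base,L));Q=proj(c,tf([.6641,-.2818,-.30],S)); m=np.vstack([P,Q]).mean(0).astype(int); u,v=m[0]-50,m[1]-70
    o=cv2.resize(im[v:v+140,u:u+100],None,fx=4,fy=4,interpolation=cv2.INTER_CUBIC)
    for q,col in [(q,(0,0,255)) for q in P]+[(q,(0,255,0)) for q in Q]: cv2.circle(o,tuple(int(t) for t in (q-[u,v]+.5)*4),2,col,-1)
    out.append(o)
cv2.imwrite('pics/m6.png',np.hstack(out))
E
```

```text
t: 10.53
position: [0.532, -0.1991, 0.2021]
orientation: [-2.529, -1.863, -0.0]
wrist_force: [0.9, 0.2, -4.4]
opening: 0.013
grip_force: 59.1
[ 0.53198194 -0.19910536  0.2020581 ]
```

View pics/m6.png

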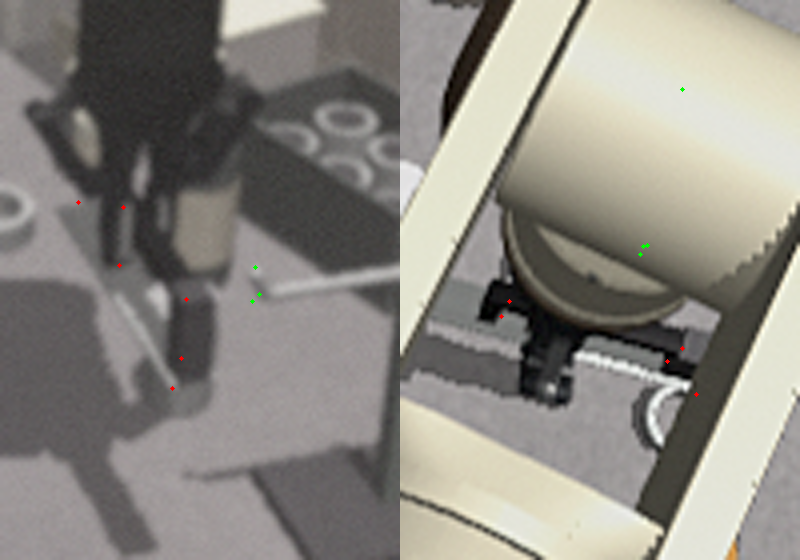

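```bash
python3 -m creep '[[1,[9.6,-3,0],[0,0,0]],[1,[9.6,-3,0],[0,0,0]],[1,[9.6,-3,0],[0,0,0]],[1,[9.6,-3,0],[0,0,0]],[1,[9.6,-3,0],[0,0,0]],[1,[0,0,0],[0,0,0]]]'
python3 -m creep '[[1,[9.6,-3,0],[0,0,0]],[1,[9.6,-3,0],[0,0,0]],[1,[9.6,-3,0],[0,0,0]],[1,[9.6,-3,0],[0,0,0]],[1,[9.6,-3,0],[0,0,0]],[1,[0,0,0],[0,0,0]],[1,[0,0,0],[0,0,0]]]'
python3 - <<'E'
from fit import *
s=manip.state();p=s['position'];print(p,s['wrist_force'])
b=snap('side','side6.png')[:,:,::-1]
cv2.imwrite('pics/m7.png',cv2.resize(b[190:340,330:450],None,fx=4,fy=4,interpolation=cv2.INTER_CUBIC))
E
```

```text
t: 11.13
position: [0.5823, -0.214, 0.2014]
orientation: [-2.528, -1.865, 0.0]
wrist_force: [0.9, 0.3, -3.8]
opening: 0.013
grip_force: 59.2
t: 11.72
position: [0.6285, -0.2285, 0.2015]
orientation: [-2.527, -1.865, 0.001]
wrist_force: [0.2, -0.7, -2.7]
opening: 0.013
grip_force: 59.2
[ 0.62848692 -0.2284953   0.20148666] [ 0.15722489 -0.68273844 -2.72804864]
```

View pics/m7.png

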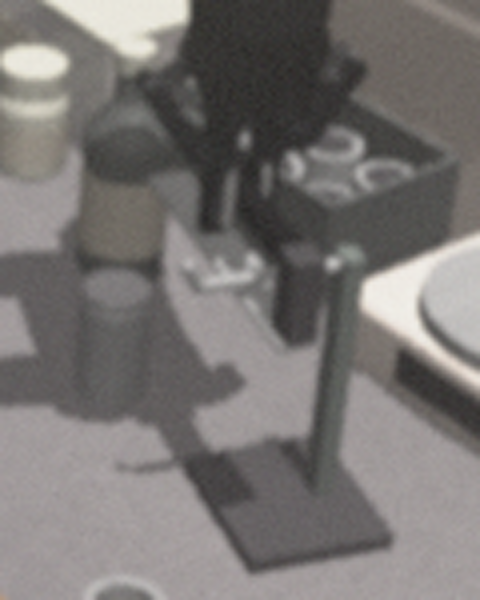

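The prong runs from its tip at (190,265) through the window and behind the heel to the post at (345,260). I lower the iron onto it.

```bash
python3 -m creep '[[1,[0,0,-5],[0,0,0]],[1,[0,0,-5],[0,0,0]],[1,[0,0,-5],[0,0,0]],[1,[0,0,-3],[0,0,0]],[1,[0,0,0],[0,0,0]],[1,[0,0,0],[0,0,0]]]'
python3 -m creep '[[1,[0,0,-1],[0,0,0]],[1,[0,0,-1],[0,0,0]],[1,[0,0,-1],[0,0,0]],[1,[0,0,0],[0,0,0]]]'
python3 -m creep '[[1,[0,0,-0.5],[0,0,0]],[1,[0,0,-0.5],[0,0,0]],[1,[0,0,0],[0,0,0]],[1,[0,0,0],[0,0,0]]]'
python3 -c "
from h import *
print(manip.state()['moment'])"
```

```text
t: 12.27
position: [0.6282, -0.2287, 0.1839]
orientation: [-2.528, -1.864, 0.0]
wrist_force: [0.6, -0.5, -2.9]
opening: 0.0129
grip_force: 59.2
t: 12.6
position: [0.6283, -0.2287, 0.1809]
orientation: [-2.528, -1.864, 0.0]
wrist_force: [0.0, -0.7, -3.5]
opening: 0.0132
grip_force: 59.2
t: 12.93
position: [0.6283, -0.2287, 0.1801]
orientation: [-2.528, -1.865, 0.0]
wrist_force: [-0.1, 1.5, -2.7]
opening: 0.0128
grip_force: 59.2
[ 0.090155   -0.03277076  0.00259144]
```

```bash
python3 -m creep '[[1,[0,0,-0.5],[0,0,0]],[1,[0,0,-0.5],[0,0,0]],[1,[0,0,0],[0,0,0]],[1,[0,0,0],[0,0,0]]]'
python3 -c "
from h import *
print(manip.state()['moment'])"
python3 -m creep '[[1,[0,0,-0.5],[0,0,0]],[1,[0,0,-0.5],[0,0,0]],[1,[0,0,0],[0,0,0]],[1,[0,0,0],[0,0,0]]]'
python3 -c "
from h import *
print(manip.state()['moment'])"
```

```text
t: 13.27
position: [0.6284, -0.2287, 0.1794]
orientation: [2.528, 1.864, 0.0]
wrist_force: [-0.2, -0.2, 0.8]
opening: 0.0127
grip_force: 59.8
[ 0.13403585  0.11909402 -0.04024669]
t: 13.6
position: [0.6285, -0.2287, 0.1789]
orientation: [2.528, 1.864, 0.001]
wrist_force: [-1.0, 2.8, 7.2]
opening: 0.013
grip_force: 60.8
[ 0.15628444  0.3712641  -0.09301046]
```

```bash
python3 -m creep '[[1,[0,0,0.7],[0,0,0]],[1,[0,0,0],[0,0,0]],[0.6,[0,0,0],[0,0,0]],[0.4,[0,0,0],[0,0,0]],[0.2,[0,0,0],[0,0,0]],[0,[0,0,0],[0,0,0]],[-0.2,[0,0,0],[0,0,0]],[-0.3,[0,0,0],[0,0,0]],[-0.3,[0,0,0],[0,0,0]],[-0.3,[0,0,0],[0,0,0]]]'
python3 - <<'E'
from fit import *
b=snap('side','side7.png')[:,:,::-1]
cv2.imwrite('pics/m8.png',cv2.resize(b[190:340,330:450],None,fx=4,fy=4,interpolation=cv2.INTER_CUBIC))
E
```

```text
t: 14.43
position: [0.6283, -0.2287, 0.1787]
orientation: [-2.528, -1.864, 0.0]
wrist_force: [0.0, 0.2, -0.2]
opening: 0.0554
grip_force: 0.0
```

View pics/m8.png

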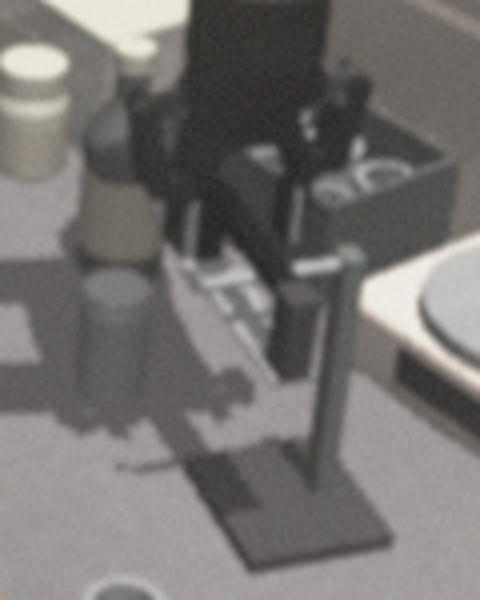

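The iron hangs on the prong: the bar crosses it near (260,265), and the heel at (295,330) has dropped slightly. Next I withdraw straight up.

```bash
python3 -m creep '[[-0.3,[0,0,3],[0,0,0]],[-0.3,[0,0,8],[0,0,0]],[-0.3,[0,0,12],[0,0,0]],[-0.3,[0,0,20],[0,0,0]],[-0.3,[0,0,30],[0,0,0]],[-0.3,[0,0,30],[0,0,0]],[-0.3,[-30,10,10],[0,0,0]],[-0.3,[-30,10,0],[0,0,0]],[-0.3,[-30,10,0],[0,0,0]],[-0.3,[-30,10,0],[0,0,0]],[-0.3,[-30,10,0],[0,0,0]],[-0.3,[-30,10,0],[0,0,0]],[-0.3,[0,0,0],[0,0,0]],[-0.3,[0,0,0],[0,0,0]],[-0.3,[0,0,0],[0,0,0]],[-0.3,[0,0,0],[0,0,0]],[-0.3,[0,0,0],[0,0,0]],[-0.3,[0,0,0],[0,0,0]]]'
python3 - <<'E'
from fit import *
b=snap('side','side8.png')[:,:,::-1]
A=cv2.resize(b[190:340,330:450],None,fx=3.3,fy=3.3,interpolation=cv2.INTER_CUBIC)
B=cv2.resize(b[130:280,200:320],None,fx=3.3,fy=3.3,interpolation=cv2.INTER_CUBIC)
cv2.imwrite('pics/m9.png',np.hstack([B,A]))
E
```

```text
t: 15.98
position: [0.4488, -0.1689, 0.2915]
orientation: [-2.528, -1.864, 0.0]
wrist_force: [0.5, -0.2, 0.5]
opening: 0.0557
grip_force: 0.0
```

View pics/m9.png

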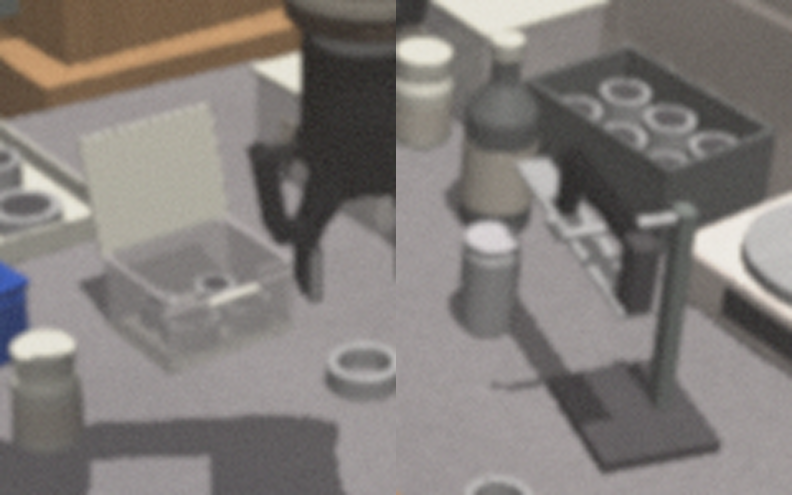

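The lid leans back open (top edge at (80-210,105-140)) and the iron hangs free on the prong, crossing it at about (610,225). I let it settle and hand in.

```bash
python3 -m creep '[[-0.3,[0,0,0],[0,0,0]],[-0.3,[0,0,0],[0,0,0]],[-0.3,[0,0,0],[0,0,0]],[-0.3,[0,0,0],[0,0,0]],[-0.3,[0,0,0],[0,0,0]],[-0.3,[0,0,0],[0,0,0]],[-0.3,[0,0,0],[0,0,0]],[-0.3,[0,0,0],[0,0,0]],[-0.3,[0,0,0],[0,0,0]],[-0.3,[0,0,0],[0,0,0]],[-0.3,[0,0,0],[0,0,0]],[-0.3,[0,0,0],[0,0,0]]]'
python3 -c "
from plant import manip
print(manip.finish_job())"
```

```text
t: 17.03
position: [0.4483, -0.1687, 0.2918]
orientation: [-2.528, -1.864, 0.0]
wrist_force: [1.2, 0.8, 0.2]
opening: 0.0552
grip_force: 0.0
the job is handed in; nothing more can be done
None
```

I levered the lid open with the iron to about 1.77 rad, hung the iron by its D handle on the hook, let go and handed the job in at about 17 s; no verdict came back.

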